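# Ready the muffin sandwich maker for the egg

## Robot

A 6-joint arm with a two-finger parallel gripper is mounted at the origin on the work surface. World frame = base frame: x ahead of the robot, y to its left, z up, the work surface at z = 0. Lengths are in m, angles in rad, forces in N, time in s.
With the tool pointing down it reaches from about 0.375 to 0.975 m from the base axis. Payload 3.8 kg.
Tool frame: the origin (TCP) lies at the very end of the fingers, on their centre line; the grasp point (between the pads) lies 19 mm behind it; z points along the fingers, y is the line along which they close (so a half turn about z gives the same grasp; the last joint's range is limited). The gripper opens to 88 mm and grips with 3 to 60 N. Pads are 18 mm wide; open, the fingers measure 123 mm over their backs; the gripper's body (75 mm by 187 mm) begins 45 mm behind the grasp point.
Start: joints at [-1.241, 0.264, 1.604, -0, 1.274, -0.037], TCP at [0.242, -0.63, 0.199] pointing down, gripper open.
Joint ranges: [-2.63, 2.63], [-0.94, 2.18], [0.31, 2.57], [-1.31, 4.45], [0, 2.66], [-2.55, 2.55]. Speed limits (rad/s): [2.57, 2.57, 3.14, 3.14, 3.14, 3.14].

## Interface

Orientations are given as a 3x3 rotation matrix whose columns are the frame's x, y, z axes.
In Python, from bench import move_pose, move_l, move_j, grip, dwell, ik, get_image, camera_model, Unreachable, job_done, get_clock, get_joint_pos, get_qvel, get_joint_efforts, get_tool_pos, get_tool_rot, get_ft_force, get_torque, get_width, get_grasp_force gives the robot as it stands. The module is installed in compiled form; this text tells all that it offers. Calls block until the motion is done:
- move_pose(position, orientation): joint-space move of the TCP to a pose.
- move_l(position, attitude=None, feed=0.15, threshold=None): straight line of the TCP; attitude=None keeps the orientation; feed is the mean speed in m/s. With threshold (N) it stops when the force on the tool has changed by that much, and returns True; else False.
- move_j(angles): joint-space move.
- grip(opening, strength=None): finger opening in m; strength is the grip in N (None keeps the last); returns when the fingers have stopped.
- dwell(seconds).
- ik(position, orientation): joint angles nearest the present ones, or None.
- get_image(name): name is "scene" or "side" or "wrist"; returns (picture, depth): 384x512x3 uint8, red, green, blue; 384x512 float32, m along the optical axis (not along the pixel's ray), 0 where there is no reading.
- camera_model(name): a dict with "vfov" (degrees; the focal length in pixels is half the picture's height over the tangent of half this angle, whatever the lens; pixels are square), "cx", "cy" (the principal point, pixels), "view" (4x4, takes a point from world to camera coordinates). Camera axes: x right, y up, looking along -z (the intrinsics and any distortion apply to the point x, -y, -z); pixel columns grow to the right and rows downward; lengths in m; the calibration is good to about 2 mm. A picture is of the moment at which its call begins: read the wrist's pose just before it. camera_model takes no time and is no camera call; for the wrist camera it gives the pose at the moment of the call.
A pose or a line that the arm cannot do raises Unreachable and nothing moves.
- job_done(): hands the job in; it is judged then, once.
Readings, each from a call of its own:
- get_clock(): time.
- get_joint_pos(): joint angles.
- get_qvel(): joint speeds.
- get_joint_efforts(): joint torques, N m.
- get_tool_pos(): TCP position.
- get_tool_rot(): TCP orientation.
- get_ft_force(): force on the tool from outside, world axes, zero at the start.
- get_torque(): the same for the moment, N m.
- get_width(): finger opening in m.
- get_grasp_force(): force on a finger pad.
Only numpy, scipy, OpenCV 4.12 (cv2) and the standard library are available. Lean on these libraries where they do the work, as an engineer would, in place of code of your own. Each camera call takes 0.05 s, during which the arm holds its last target. There are 200 camera calls.

## Task

The muffin sandwich maker stands open as it was left after the last sandwich, a fresh muffin half in its well: fold the ring tier and the cover down together until both are fully shut, and swing the cooking plate by its knob back home under the ring as far as it goes, without slamming anything or letting it drop. Then lift the cover alone by its loop handle, the ring tier staying fully down, and finish still holding the cover about half open (some 45 degrees) so that I can drop the egg in. Leave the other things on the counter where they are.

Things in the scene. Friction and masses are not known exactly. Their poses are not given: they have to be found in the camera images.
- maker: muffin sandwich maker: firm round black base 144 mm across, 40 high, muffin half in its well. Origin under its centre; x to the back (hinges), -x to the front (handles), y to the left seen from its front, z up. On it fold the ring tier (inner lid), the plate swivelling in the tier, and the steel cover (outer lid); shut, 120 mm high. Places given as (x, y, z) mm are in this frame with all shut
- tier (a joint): ring tier (inner lid): two dark steel rings 116 mm across, 42 to 88 mm high, hinged at the back of the base. 0 = fully down, grows as it rises, stop 1.32. Stiff hinge: it stays, with plate and cover, at any angle it is left; takes up to 4 N at the cover's bar to fold down
- tier_hinge (a point): middle of the tier's hinge pin, fixed to the base at (78, 0, 62), lying along the maker's y
- tier_tongue (a point): front handle of the tier: flat black tongue 26 mm wide, 9 thick, under the cover's loop; the point is 4 mm inside its tip, at (-100, 0, 78)
- cover (a joint): cover (outer lid), a steel dome 128 mm across: angle relative to the tier, 0 = resting on the tier, grows as it opens, stop 1.3 (beyond, it drags the tier up). Free hinge: it falls shut if not held; pressed down it pushes the tier down with it. About 0.36 kg, some 2 N at the bar lifts it
- cover_hinge (a point): middle of the cover's hinge pin, carried by the tier, at (78, 0, 98), along the maker's y
- cover_bar (a point): middle of the round bar of the cover's black loop handle, at (-110, 0, 112), up to 260 mm high when raised. Bar 13 mm thick along the maker's y, 48 mm free between the side arms, 39 mm clear of the cover so a finger fits into the loop, 23 mm above the tongue. Pinched fore and aft it turns freely in the pads: the gripper can point straight down from raised to shut
- plate (a joint): cooking plate: thin dark steel disc 106 mm across in the slot between the two rings, with a black arm. 0 = home under the ring, at its stop; grows as it swings out to the right, anticlockwise from above; stop 1.2. Stays where left; 1.2 N at the knob moves it
- plate_pin (a point): swivel pin of the plate, at the right rear of the tier, at (47, -51, 65.5), upright when the tier is down
- plate_knob (a point): upright black thumb knob on the end of the plate's arm, 15 mm thick, from the arm's top (71 mm high) to 96 mm; the point is on its axis, home at (-77, -102, 84), 134 mm from the pin. The arm (16 mm wide) runs from the knob to the rings' centre along (0.6, 0.8, 0) of this point's axes, which turn with the plate and equal the maker's when all is shut
- eggcup: white egg cup with an egg in it, 52 mm across, 96 mm high, loose bystander to the maker's left; origin under its foot
- pepper: dark wooden pepper mill, 52 mm across, 130 mm high, loose bystander to the maker's left; origin under its foot
- mug: white mug, 80 mm across, 92 mm high, loose bystander on the right; origin under its foot
- spatula: kitchen spatula lying on the counter on the right, loose bystander; origin under its middle

How it is judged:
On the way:
1. tier and cover are fully shut and the plate is home under the ring (value of joint tier below 0.04 rad and value of joint cover below 0.06 rad and value of joint plate below 0.08 rad), for 0.2 s.
At the end, for the whole second after the job is handed in: The fingers hold the cover still, 0.5 to 1.1 rad (29 to 63 degrees) open above the tier; the tier is fully down (within 0.04 rad) and the plate home (within 0.08 rad) (value of joint cover between 0.5 and 1.1 rad and velocity of joint cover between -0.15 and 0.15 rad/s and value of joint tier below 0.04 rad and value of joint plate below 0.08 rad and contact force between the fingers and cover above 0.5 N); the arm keeps its last pose, push and grip.
It fails at once if the tier slammed down (faster than 2 rad/s when nearly shut) (value of joint tier below 0.25 rad and velocity of joint tier below -2 rad/s).
It fails at once if the cover let fall on the tier (faster than 3 rad/s when nearly shut) (value of joint cover below 0.25 rad and velocity of joint cover below -3 rad/s).
It fails at once if the cover was lifted well off the tier while the tier was not down (value of joint cover above 0.25 rad and value of joint tier above 0.06 rad).
It fails at once if a bystander was moved (distance of any of eggcup, pepper, mug, spatula from where it was at the start of the episode above 0.03 m).
It also fails if it takes over 59 s, if anything falls off the work surface, if the arm or the gripper's body presses on something with over 40 N, if the wrist force passes 120 N, or if a joint passes its speed limit or range.

## Working session

There is one attempt and no reset: what is moved stays moved. The work goes in short steps, each a Python script; the robot and the scene stay as the last script left them, time stands still between calls to the robot, and variables do not carry over. Pictures are saved under pics/ and viewed, at most 10 in all, crops included, and the job is handed in when it is done.

```bash
mkdir -p pics; cat > h.py <<'E'
import numpy as np, cv2
from bench import *
def snap(n,f):
    M=camera_model(n); im,d=get_image(n); cv2.imwrite('pics/'+f+'.png',im[:,:,::-1]); np.savez('pics/'+f,im=im,d=d,V=M['view'],p=[M['vfov'],M['cx'],M['cy']]); return M
def cloud(f):
    z=np.load('pics/'+f+'.npz'); d=z['d']; vf,cx,cy=z['p']; F=d.shape[0]/2/np.tan(np.radians(vf)/2)
    v,u=np.mgrid[:d.shape[0],:d.shape[1]]
    P=np.stack([(u-cx)/F*d,-(v-cy)/F*d,-d],-1); T=np.linalg.inv(z['V'])
    P=P@T[:3,:3].T+T[:3,3]; P[d==0]=np.nan
    return P,z['im']
E
python3 - <<'E'
from h import *
for n in ['scene','side']:
    M=snap(n,n+'1'); print({k:M[k] for k in M})
a=[cv2.imread('pics/%s1.png'%n) for n in('scene','side')]
print(get_clock())
E
```

```text
{'vfov': 44.68728162339716, 'cx': 264.04798370629845, 'cy': 192.12856949106126, 'view': array([[ 0.59546291,  0.80320145,  0.01706944, -0.26463412],
       [-0.52784103,  0.37512709,  0.76201281,  0.2106342 ],
       [ 0.60564658, -0.46276031,  0.64733694, -1.94344341],
       [ 0.        ,  0.        ,  0.        ,  1.        ]])}
{'vfov': 48.65917766746531, 'cx': 252.13569705326813, 'cy': 197.74466336639762, 'view': array([[-0.99032932, -0.13826859,  0.01138554,  0.49796009],
       [ 0.09978518, -0.65286786,  0.75087048, -0.16951735],
       [-0.09638855,  0.74474516,  0.66035134, -1.23995399],
       [ 0.        ,  0.        ,  0.        ,  1.        ]])}
0.1
```

View pics/scene1.png

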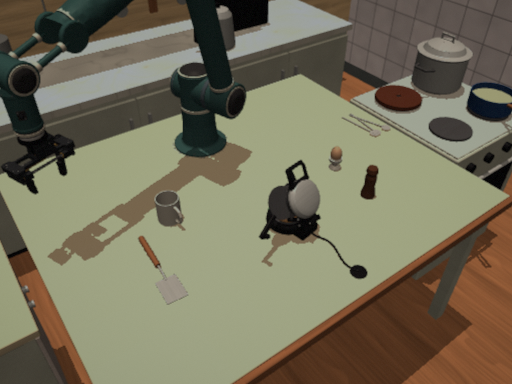

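View pics/side1.png

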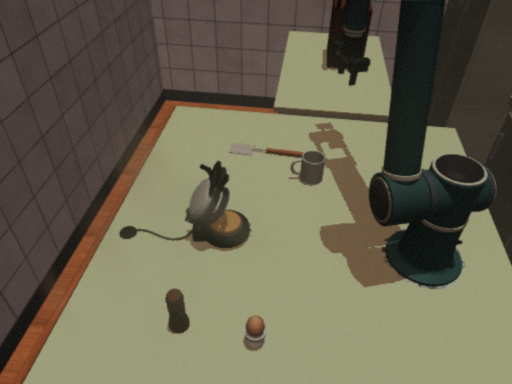

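The scene view shows the maker at (293,212), with its loop at (297,170), its knob arm at about (265,235) and its cord at the back. The mug is at (168,208), the spatula at (160,270), the egg cup at (336,157) and the pepper mill at (370,182). The side view shows the base at (227,228) and the loop at (215,175).

```bash
python3 - <<'E'
from h import *
from scipy.optimize import least_squares
Q=[]
for f,b in(('scene1',(230,140,350,260)),('side1',(160,140,270,260))):
    P,im=cloud(f); p=P[b[1]:b[3],b[0]:b[2]].reshape(-1,3); c=im[b[1]:b[3],b[0]:b[2]].reshape(-1,3)
    ok=(p[:,2]>0.012)&(p[:,2]<.4)&(np.abs(p[:,0]-.62)<.4); p=p[ok]; print(f,len(p),p.min(0),p.max(0)); Q.append(p)
    for nm,uv in dict(scene1=dict(cup=(336,157),mill=(371,172),mug=(168,200),loop=(297,170)),side1=dict(cup=(255,325),mill=(175,297),mug=(313,160),loop=(215,173)))[f].items(): print(nm,P[uv[1],uv[0]].round(3))
    # base: low points circle fit
    l=p[(p[:,2]<.036)]
    print('low',np.median(l,0).round(3),len(l))
    h=p[p[:,2]>.2]; 
    if len(h): print('hi',h.mean(0).round(3),len(h))
p=np.vstack(Q)
np.save('pics/mk',p)
# top view heightmap picture 1mm/px*2
lo=np.array([.4,-.2])
import sys
print(np.median(p,0))
c=np.median(p,0)[:2]
for k,p in enumerate(Q):
    I=np.zeros((300,300,3),np.uint8)
    uv=((p[:,:2]-c)*750+150).astype(int)
    col=cv2.applyColorMap(np.clip(p[:,2]/.28*255,0,255).astype(np.uint8)[:,None],cv2.COLORMAP_JET)[:,0]
    for (x,y),q in zip(uv,col): cv2.circle(I,(int(299-y),int(299-x)),1,q.tolist(),-1)
    cv2.imwrite(f'pics/t{k}.png',I)
s1=cv2.resize(cv2.imread('pics/scene1.png')[145:250,245:335],None,fx=4,fy=4,interpolation=2)
s2=cv2.resize(cv2.imread('pics/side1.png')[150:255,170:260],None,fx=4,fy=4,interpolation=2)
cv2.imwrite('pics/c1.png',np.hstack([s1,s2])); cv2.imwrite('pics/t.png',np.hstack([cv2.imread('pics/t0.png'),cv2.imread('pics/t1.png')]))
E
```

```text
scene1 3078 [ 0.42768296 -0.18761724  0.01202617] [0.70439015 0.3594699  0.25409852]
cup [0.465 0.323 0.062]
mill [0.652 0.304 0.116]
mug [ 0.307 -0.304  0.051]
loop [ 0.381  0.206 -0.001]
low [ 0.647 -0.032  0.029] 379
hi [ 0.609 -0.007  0.228] 227
side1 3264 [ 0.50055881 -0.45301511  0.01201215] [0.70345394 0.07015298 0.25317678]
cup [0.448 0.352 0.088]
mill [0.636 0.331 0.126]
mug [ 0.335 -0.355  0.051]
loop [ 0.634 -0.113  0.144]
low [0.582 0.047 0.027] 478
hi [0.6   0.003 0.225] 276
[0.62477354 0.00333164 0.12414809]
```

View pics/c1.png

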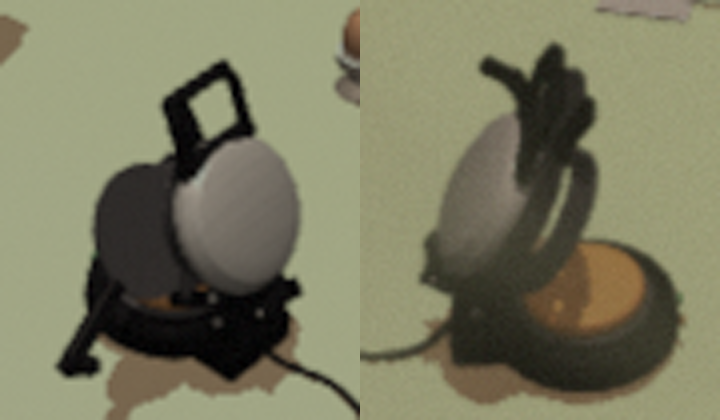

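View pics/t.png

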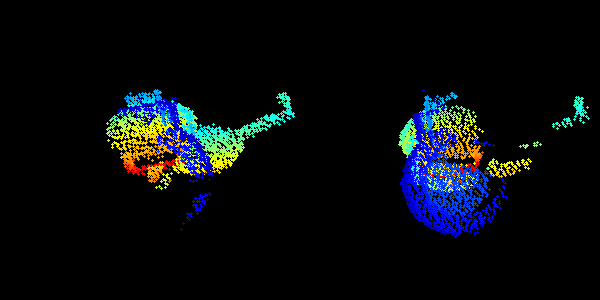

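The crops show the tier and cover raised together with the front facing the robot (-x). The loop bar is on top, at crop left (225,70), and the plate is swung far out to the right with its knob at crop left (75,370).

```bash
cat >> h.py <<'E'
def hinge(p,c,a):  # rotate about y so that front (-x) rises with a
    s,co=np.sin(a),np.cos(a); d=np.asarray(p,float)-c
    return np.stack([co*d[...,0]+s*d[...,2],d[...,1],-s*d[...,0]+co*d[...,2]],-1)+c
def swivel(p,a):
    c=np.array([47,-51,65.5]); d=np.asarray(p,float)-c; s,co=np.sin(a),np.cos(a)
    return np.stack([co*d[...,0]-s*d[...,1],s*d[...,0]+co*d[...,1],d[...,2]],-1)+c
TH=np.array([78,0,62.]); CH=np.array([78,0,98.])
def W(p,x,y,yaw):
    p=np.asarray(p)/1000; s,c=np.sin(yaw),np.cos(yaw)
    return np.stack([x+c*p[...,0]-s*p[...,1],y+s*p[...,0]+c*p[...,1],p[...,2]],-1)
E
python3 - <<'E'
from h import *
from scipy.optimize import least_squares
P=[]
for f in('scene1','side1'):
    p,_=cloud(f); p=p.reshape(-1,3); p=p[(np.abs(p[:,0]-.63)<.2)&(np.abs(p[:,1]+.05)<.18)&(p[:,2]>.01)]; P.append(p)
A=np.vstack(P)
b=P[1]; b=b[(b[:,2]>.01)&(b[:,2]<.034)&(b[:,0]<.59)]
r=least_squares(lambda q:np.hypot(b[:,0]-q[0],b[:,1]-q[1])-.072,[.6,0],loss='soft_l1',f_scale=.003)
print('base',r.x,len(b),np.abs(r.fun).mean())
h=A[A[:,2]>.238]; print('bar',h.mean(0),h.min(0),h.max(0),len(h))
for p in P:
    h=p[p[:,2]>.238]; 
    if len(h)>5:
        u,s,v=np.linalg.svd((h-h.mean(0))[:,:2]); print(h.mean(0),v[0],s,len(h))
    k=p[p[:,1]<-.165]; print('knob',k.mean(0),k.min(0),k.max(0),len(k))
# joint fit: bar + knob with base
h=A[A[:,2]>.238]; k=A[(A[:,1]<-.165)]
def res(q,full=False):
    x,y,yaw,t,pl=q
    ys=np.linspace(-24,24,25)
    bar=W(hinge(np.stack([0*ys-110,ys,0*ys+112],-1),TH,t),x,y,yaw)
    zs=np.linspace(72,96,13)
    kn=W(hinge(swivel(np.stack([0*zs-77,0*zs-102,zs],-1),pl),TH,t),x,y,yaw)
    db=np.linalg.norm(h[:,None]-bar,axis=2).min(1)-.0065
    dk=np.linalg.norm(k[:,None]-kn,axis=2).min(1)-.0075
    bb=np.hypot(b[:,0]-x,b[:,1]-y)-.072
    return np.r_[db,dk,bb*.7]
best=None
for pl in(.7,1,1.2):
    for yaw in(-.3,0,.3):
        o=least_squares(res,[*r.x,yaw,1.0,pl],loss='soft_l1',f_scale=.004)
        if best is None or o.cost<best.cost: best=o
print(best.x,best.cost,len(h),len(k),np.abs(best.fun[:len(h)]).mean(),np.abs(best.fun[len(h):len(h)+len(k)]).mean(),np.abs(best.fun[len(h)+len(k):]).mean())
x,y,yaw,t,pl=best.x
print('bar',W(hinge([-110,0,112],TH,t),x,y,yaw),'knob',W(hinge(swivel([-77,-102,84],pl),TH,t),x,y,yaw),'bar shut',W([-110,0,112],x,y,yaw))
E
```

```text
base [ 0.58511385 -0.0082241 ] 208 0.001627974079549563
bar [ 0.59950825 -0.00267813  0.2476141 ] [ 0.58645797 -0.04387363  0.23806336] [0.61652085 0.0357186  0.25409852] 183
[ 0.60312301 -0.00939196  0.24706575] [ 0.17916492 -0.98381905] [0.22047269 0.03416764] 93
knob [ 0.68120437 -0.17738801  0.11583435] [ 0.65926666 -0.18761724  0.100107  ] [ 0.70028659 -0.16581808  0.12824428] 69
[0.595773   0.0042595  0.24818072] [-0.15671762  0.98764345] [0.21940015 0.03575457] 90
knob [ 0.67962574 -0.17104831  0.11655389] [ 0.66154821 -0.1809046   0.10289309] [ 0.69543428 -0.16515161  0.12865645] 43
[ 0.58577909 -0.00657915  0.17472417  0.96944209  1.03135162] 0.0015541958507814901 183 112 0.002658770166148453 0.002448235079667162 0.0012796281373710964
bar [ 0.59844889 -0.00434263  0.24530718] knob [ 0.6839913  -0.17566866  0.1164471 ] bar shut [ 0.47745389 -0.02570117  0.112     ]
```

```bash
cat >> h.py <<'E'
X=(0.5858,-0.0066,0.1747); T0=.969; PL=1.031
def R(phi): # tool down, closing along world heading phi
    y=np.array([np.cos(phi),np.sin(phi),0]); z=np.array([0,0,-1.]); return np.stack([np.cross(y,z),y,z],1)
def Rbest(phi):
    q=get_joint_pos(); return R(phi)
GB=.014
def bar(t,c=0): return W(hinge(hinge([-110,0,112],CH,c),TH,t),*X)-[0,0,GB]
def knob(pl): return W(swivel([-77,-102,84],pl),*X)
def st(m): print(m,round(get_clock(),2),'tcp',get_tool_pos().round(4),'F',np.round(get_ft_force(),1),'w',round(get_width(),4),'g',round(float(np.max(get_grasp_force())),1))
E
python3 - <<'E'
from h import *
p=get_tool_pos(); b=bar(T0)
for phi in(X[2],X[2]+np.pi): print(ik(b+[0,0,.08],R(phi)))
phi=min((X[2],X[2]+np.pi),key=lambda f:abs(ik(b+[0,0,.08],R(f))[5]) if ik(b+[0,0,.08],R(f)) is not None else 9)
print(phi,b,knob(PL),knob(0))
np.save('phi',phi)
move_l([p[0],p[1],.36],feed=.25); st('up')
move_pose(b+[0,0,.1],R(phi)); st('above')
grip(.034,15); snap('wrist','w1')
move_l(b,feed=.1,threshold=6); st('at')
M=snap('side','side2')
E
```

```text
[-4.89384956e-02  7.06671616e-02  1.62333066e+00 -4.44089210e-16
  1.44759483e+00 -2.23638496e-01]
None
0.1747 [ 0.59839006 -0.00437786  0.23127837] [ 0.64431474 -0.1826906   0.084     ] [ 0.52770093 -0.12043101  0.084     ]
up 0.89 tcp [ 0.2416 -0.6288  0.3582] F [ 0.3 -0.8 -0.2] w 0.0882 g 0.0
above 3.44 tcp [ 0.5985 -0.0053  0.3313] F [ 0.3 -0.2 -0.1] w 0.0877 g 0.0
at 5.55 tcp [ 0.5991 -0.0044  0.2323] F [0.9 0.8 0.1] w 0.0335 g 0.0
```

```bash
python3 -c "
import cv2,numpy as np
a=cv2.resize(cv2.imread('pics/side2.png')[90:270,130:310],(400,400));b=cv2.resize(cv2.imread('pics/w1.png'),(400,300));b=cv2.copyMakeBorder(b,0,100,0,0,0)
cv2.imwrite('pics/v2.png',np.hstack([a,b]))"
```

```text
(no output)
```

View pics/v2.png

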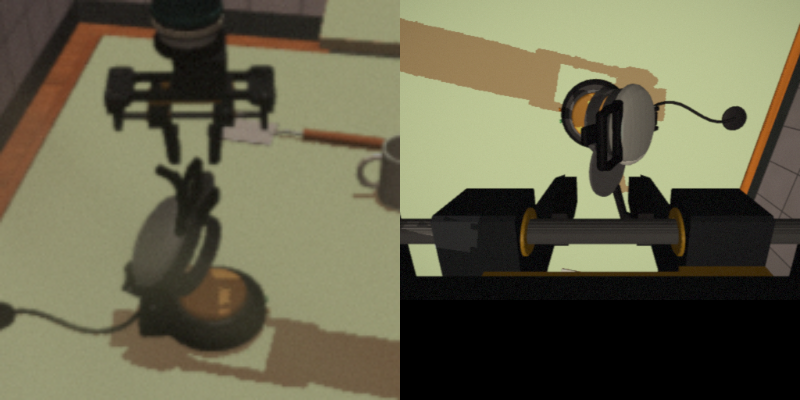

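```bash
python3 - <<'E'
from h import *
def proj(f,p):
    z=np.load('pics/'+f+'.npz'); vf,cx,cy=z['p'];F=192/np.tan(np.radians(vf)/2); c=z['V']@np.r_[p,1]; return cx+F*c[0]/-c[2],cy-F*c[1]/-c[2]
print('tcp px',proj('side2',get_tool_pos()),'bar px',proj('side2',bar(T0)+[0,0,GB]))
for f in('side1','side2'):
    P,_=cloud(f)
    for (u,v) in [(207,165),(214,163),(210,170)]: print(f,u,v,P[v,u])
P,_=cloud('side2'); q=P[90:163,190:245].reshape(-1,3); q=q[(q[:,2]>.14)&(q[:,1]>-.25)]; print(q.min(0),q.max(0))
P,_=cloud('w1');
for u,v in[(132,187),(120,178),(140,150),(150,190)]: print('w',P[v,u])
print(get_tool_rot().round(3))
E
```

```text
tcp px (np.float64(218.0543483977835), np.float64(172.71091938917272)) bar px (np.float64(218.11486619400722), np.float64(168.95180747735594))
side1 207 165 [ 0.71742133 -0.33690325 -0.00215919]
side1 214 163 [ 0.69504583 -0.35493189 -0.00372638]
side1 210 170 [ 0.6596435  -0.15328999  0.12121038]
side2 207 165 [ 0.71806532 -0.33930388 -0.00401617]
side2 214 163 [ 6.93671889e-01 -3.49352456e-01  5.33665294e-04]
side2 210 170 [ 0.65937795 -0.15226873  0.12201878]
[ 0.52479704 -0.04961853  0.2479177 ] [0.66688401 0.03823062 0.49508211]
w [ 0.39151391 -0.11621963  0.00085013]
w [ 0.37014712 -0.10339141  0.0012963 ]
w [ 0.40107509 -0.04828878  0.00161506]
w [ 4.22820670e-01 -1.16415781e-01  2.49311046e-04]
[[-0.174  0.985  0.002]
 [ 0.985  0.174 -0.   ]
 [-0.     0.002 -1.   ]]
```

The side view shows fingertips ending at about crop (172,160) and (215,160), against a computed tip row of 184. The wrist view shows the loop between the fingers. I'll zoom in to resolve the difference.

```bash
python3 - <<'E'
from h import *
snap('side','side3'); snap('scene','scene3'); st('')
def proj(f,p):
    z=np.load('pics/'+f+'.npz'); vf,cx,cy=z['p'];F=192/np.tan(np.radians(vf)/2); c=z['V']@np.r_[p,1]; return cx+F*c[0]/-c[2],cy-F*c[1]/-c[2]
o=[]
for f,(x0,y0) in(('side3',(180,120)),('scene3',(255,125))):
    a=np.clip(cv2.imread('pics/%s.png'%f).astype(float)*1.8+15,0,255).astype(np.uint8)
    a=cv2.resize(a[y0:y0+70,x0:x0+70],(400,400),interpolation=cv2.INTER_CUBIC)
    for p,c in((get_tool_pos(),(0,0,255)),(bar(T0)+[0,0,GB],(0,255,255))):
        u,v=proj(f,p); cv2.drawMarker(a,(int((u+.5-x0)*400/70),int((v+.5-y0)*400/70)),c,0,14,1)
    o.append(a)
cv2.imwrite('pics/v3.png',np.hstack(o))
E
```

```text
5.7 tcp [ 0.599  -0.0044  0.2323] F [-0.4  0.1  0.1] w 0.0339 g 0.0
```

View pics/v3.png

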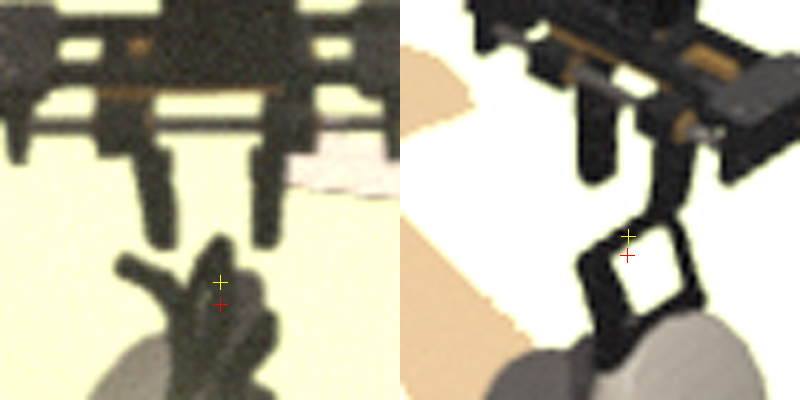

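The tips, at left (165,245) and (265,245), end about 10 px above the reported TCP (red), while the bar marker (yellow) lies on the bar. I'll measure the fingertips from depth.

```bash
python3 - <<'E'
from h import *
for f,pts in(('side3',[(165,236),(160,220),(265,236),(267,215)]),('scene3',[(597-400,176),(595-400,160),(666-400,200)])):
    x0,y0=(180,120) if f=='side3' else (255,125)
    P,_=cloud(f)
    for u,v in pts: print(f,P[y0+int(v*70/400),x0+int(u*70/400)].round(4))
P,_=cloud('scene1'); q=P[130:200,0:85].reshape(-1,3); q=q[(q[:,2]>.1)&(q[:,2]<.4)]; print('start tips',np.nanmin(q,0)); l=q[q[:,2]<.25]; print(len(l),np.median(l,0))
P,_=cloud('side1'); q=P[40:100,330:385].reshape(-1,3); q=q[(q[:,2]>.1)&(q[:,2]<.3)&(q[:,1]>-.8)]; print('start side',len(q),q.min(0) if len(q) else 0)
print(get_joint_pos().round(4))
E
```

```text
side3 [0.6213 0.0085 0.2784]
side3 [0.6211 0.0072 0.2872]
side3 [5.750e-01 4.000e-04 2.778e-01]
side3 [ 5.748e-01 -3.000e-04  2.902e-01]
scene3 [ 0.586  -0.0182  0.2841]
scene3 [ 0.5817 -0.0149  0.2875]
scene3 [ 0.6294 -0.0081  0.2874]
start tips [ 0.17855824 -0.72700347  0.23563541]
55 [ 0.23781636 -0.59047341  0.24414926]
start side 188 [ 0.19486608 -0.68698394  0.23541666]
[-0.0489  0.1007  1.7332 -0.      1.3059 -0.2236]
```

Depth puts the fingertips about 37 mm above the reported TCP. This holds in both poses and both cameras, while x and y agree. The bar position fits the stated geometry, so I'll add a 37 mm tool-length correction and check it on the grasp.

```bash
sed -i 's/^GB=.014/DZ=.037; GB=.014+DZ/' h.py; python3 - <<'E'
from h import *
b=bar(T0)
print(b); print(move_l(b,feed=.08,threshold=6)); st('down')
snap('side','side4')
grip(0.0,15); st('grip')
snap('side','side5'); snap('scene','scene5')
o=[]
for f,(x0,y0) in(('side4',(180,120)),('scene5',(255,125))):
    a=np.clip(cv2.imread('pics/%s.png'%f).astype(float)*1.8+15,0,255).astype(np.uint8)
    o.append(cv2.resize(a[y0:y0+70,x0:x0+70],(400,400),interpolation=cv2.INTER_CUBIC))
cv2.imwrite('pics/v4.png',np.hstack(o))
E
```

```text
[ 0.59839006 -0.00437786  0.19427837]
False
down 6.31 tcp [ 0.5981 -0.0044  0.1936] F [ 0.8 -0.8  0.1] w 0.0341 g 0.0
grip 6.81 tcp [ 0.5982 -0.0045  0.1947] F [-1.8 -0.2  1.8] w 0.0119 g 15.0
```

View pics/v4.png

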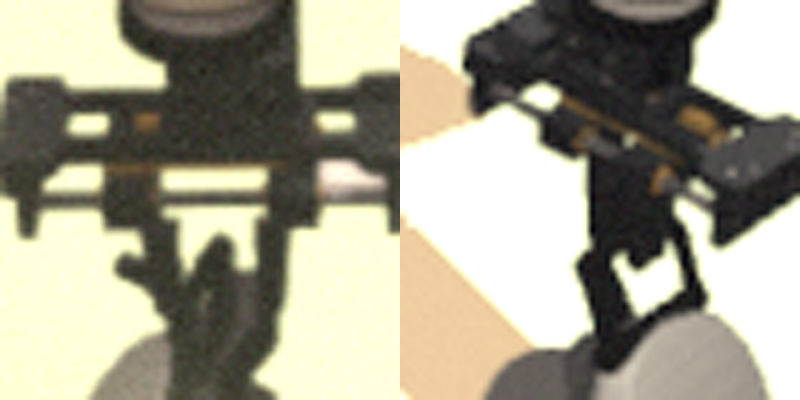

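The bar is straddled and gripped at the middle of the loop (right view around (640,255)), at 12 mm width and 15 N. Now I'll fold it down.

```bash
python3 - <<'E'
from h import *
for t in np.linspace(T0,0,13)[1:]:
    r=move_l(bar(t),feed=.055,threshold=25)
    f=get_ft_force(); print(round(t,2),r,np.round(f,1),get_tool_pos().round(4)-bar(t).round(4))
    if r: break
st('folded')
if not r:
    r=move_l(bar(0)-[0,0,.006],feed=.03,threshold=12); st('press'+str(r))
snap('scene','scene6'); snap('side','side6')
E
```

```text
0.89 False [ 0.3 -0.2  2.2] [-0.0007 -0.0004 -0.0002]
0.81 False [-0.6 -3.3  0.6] [-0.0015 -0.0005 -0.0009]
0.73 False [-0.2 -5.6 -0.2] [-0.0013 -0.0005 -0.0009]
0.65 False [ 1.4 -5.1  0.1] [-0.0013 -0.0004 -0.001 ]
0.57 False [ 1.3 -5.4  0.5] [-0.002  -0.0004 -0.0016]
0.48 False [ 1.  -5.4 -0.3] [-0.0023 -0.0004 -0.002 ]
0.4 False [ 0.9 -5.2 -1.1] [-0.0023 -0.0003 -0.0021]
0.32 False [ 1.5 -4.6 -0.3] [-0.0022 -0.0002 -0.0021]
0.24 False [ 0.3 -6.  -0.5] [-2.1e-03 -1.0e-04 -2.1e-03]
0.16 False [ 0.8 -5.3 -0.4] [-0.002   0.     -0.0021]
0.08 False [-1.  -4.5 -0.6] [-0.0019  0.     -0.0019]
0.0 False [-1.4 -5.1 -0.3] [-1.9e-03  1.0e-04 -1.7e-03]
folded 12.11 tcp [ 0.4756 -0.0256  0.0593] F [-1.4 -5.1 -0.3] w 0.0126 g 15.0
pressTrue 12.32 tcp [ 0.4751 -0.0257  0.0562] F [ 0.7 -0.1  1.3] w 0.0124 g 15.0
```

```bash
python3 - <<'E'
from h import *
st('')
for f in('scene6','side6'):
    P,_=cloud(f); p=P.reshape(-1,3); c=W([0,0,0],*X)
    d=p[(np.hypot(p[:,0]-c[0],p[:,1]-c[1])<.03)]; print('dome top',np.nanpercentile(d[:,2],[5,50,95]).round(4))
    k=knob(PL); e=p[np.hypot(p[:,0]-k[0],p[:,1]-k[1])<.025]; e=e[e[:,2]>.03]; print('knob',len(e),e.mean(0).round(4) if len(e) else '',k, e[:,2].max() if len(e) else '')
a=[cv2.resize(cv2.imread('pics/%s.png'%f)[y0:y0+120,x0:x0+120],(400,400),interpolation=cv2.INTER_CUBIC) for f,(x0,y0) in(('side6',(160,135)),('scene6',(225,135)))]
cv2.imwrite('pics/v6.png',np.clip(np.hstack(a)*1.5,0,255))
E
```

```text
12.43 tcp [ 0.4751 -0.0257  0.0562] F [-0.4  2.2  1.7] w 0.0123 g 15.0
dome top [0.1141 0.1185 0.2017]
knob 69 [ 0.6494 -0.1816  0.0784] [ 0.64431474 -0.1826906   0.084     ] 0.09708361104774732
dome top [0.115  0.1178 0.2017]
knob 59 [ 0.6428 -0.1752  0.0792] [ 0.64431474 -0.1826906   0.084     ] 0.09754599889836435[ WARN:0@0.228] global loadsave.cpp:1063 imwrite_ Unsupported depth image for selected encoder is fallbacked to CV_8U.
```

View pics/v6.png

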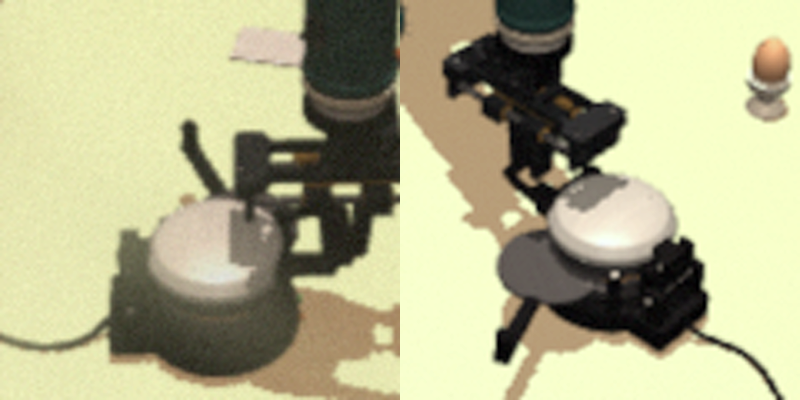

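The view shows tier and cover shut (dome top about 0.119 m, knob top 0.097 m) and the plate still out, with its knob at right (500,355). I'll release the bar and take the knob next.

```bash
cat >> h.py <<'E'
def kp(pl): p=knob(pl); p[2]=.038; return p
def kphi(pl): return np.arctan2(124,-51)+pl+X[2]-np.pi
E
python3 - <<'E'
from h import *
# refine plate angle by knob cloud
from scipy.optimize import minimize_scalar
k0=knob(PL); E=[]
for f in('scene6','side6'):
    P,_=cloud(f); p=P.reshape(-1,3); e=p[(np.hypot(p[:,0]-k0[0],p[:,1]-k0[1])<.03)&(p[:,2]>.076)&(p[:,2]<.1)]; E.append(e)
e=np.vstack(E); s=minimize_scalar(lambda a:np.abs(np.minimum(np.hypot(*(e[:,:2]-knob(a)[:2]).T)-.006,.006)).sum(),bounds=(.85,1.2),method='bounded')
print(s.x,len(e),[q[:,:2].mean(0) for q in E],knob(s.x)); np.save('pl',s.x); pl=s.x
grip(.034); st('open')
p=get_tool_pos(); move_l([p[0],p[1],.11],feed=.12)
k=kp(pl); move_pose(k+[0,0,.07],R(kphi(pl))); st('above knob')
print(move_l(k,feed=.08,threshold=6)); st('at knob')
grip(0,12); st('pinch')
E
```

```text
1.046759986026212 63 [array([ 0.65035833, -0.18473536]), array([ 0.64412896, -0.1786502 ])] [ 0.64642664 -0.18262092  0.084     ]
open 12.93 tcp [ 0.4754 -0.0269  0.0566] F [ 0.2 -0.4  0.2] w 0.0339 g 0.0
above knob 14.43 tcp [ 0.6451 -0.1817  0.1068] F [-0.6  0.3  0.4] w 0.034 g 0.0
False
at knob 15.46 tcp [ 0.647  -0.1829  0.0386] F [-0.9 -0.2  0.7] w 0.0341 g 0.0
pinch 15.88 tcp [ 0.6467 -0.1829  0.0387] F [-1.2 -0.4  1.4] w 0.0153 g 12.0
```

```bash
python3 - <<'E'
from h import *
pl=float(np.load('pl.npy'))
for a in np.r_[np.linspace(pl,0,12)[1:],-.02,-.04,-.06,-.08]:
    r=move_l(kp(a),R(kphi(max(a,0))),feed=.06 if a>0 else .03,threshold=9 if a<.15 else 15)
    print(round(a,2),r,np.round(get_ft_force(),1),(get_tool_pos()-kp(a)).round(4))
    if r: break
st('home')
c=np.array([47,-51]); t=get_tool_pos()[:2]-W([47,-51,0],*X)[:2]
print('plate angle est',(np.arctan2(t[1],t[0])-X[2]-np.arctan2(-51,-124)),np.hypot(*t))
snap('scene','scene7')
E
```

```text
0.95 False [-2.  -1.6  4.1] [ 0.0001 -0.0004  0.0006]
0.86 False [-1.4 -2.1  6. ] [ 0.0003 -0.0005  0.0006]
0.76 False [-2.3 -3.5  5.2] [ 0.0003 -0.0006  0.0005]
0.67 False [-2.7 -3.3  5.8] [ 0.0001 -0.0008  0.0005]
0.57 False [-2.3 -3.6  6.7] [-0.0001 -0.0008  0.0005]
0.48 False [-4.1 -5.   7. ] [-0.0004 -0.0009  0.0004]
0.38 False [-3.6 -4.3  6.8] [-0.0006 -0.0008  0.0004]
0.29 False [-5.6 -5.1  7.6] [-0.0008 -0.0008  0.0005]
0.19 False [-5.3 -4.   8.4] [-0.0011 -0.0006  0.0004]
0.1 False [-6.5 -3.   9.6] [-0.0014 -0.0005  0.0004]
0.0 False [-3.9 -8.4  7.2] [-0.0004 -0.002   0.0004]
-0.02 False [ -1.1 -14.6   2.5] [ 0.0011 -0.0041  0.0005]
-0.04 False [  2.4 -22.6  -2.8] [ 0.0026 -0.0063  0.0007]
-0.06 False [  3.2 -26.8  -4.5] [ 0.0031 -0.0072  0.0007]
-0.08 False [  3.6 -26.9  -3.6] [ 0.0029 -0.0073  0.0007]
home 21.12 tcp [ 0.5252 -0.1185  0.0387] F [  3.6 -26.9  -3.6] w 0.0239 g 12.0
plate angle est -0.021956716009852606 0.13516565889286805
```

```bash
python3 - <<'E'
from h import *
move_l(kp(0.0),feed=.05); st('relax')
grip(.034); st('open'); p=get_tool_pos()
move_l([p[0],p[1],.12],feed=.12)
b=bar(0)+[-.0019,0,0]; phi=float(np.load('phi.npy'))
move_pose(b+[0,0,.075],R(phi)); st('above bar')
snap('scene','scene8'); snap('side','side8'); 
for f in('scene8','side8'):
    P,_=cloud(f); p=P.reshape(-1,3); k=knob(0); e=p[(np.hypot(p[:,0]-k[0],p[:,1]-k[1])<.03)&(p[:,2]>.074)&(p[:,2]<.11)]; print(f,'knob',len(e),e.mean(0).round(4),e[:,2].max(),k)
    q=W([-110,0,112],*X); e=p[(np.abs(p[:,0]-q[0])<.012)&(np.abs(p[:,1]-q[1])<.015)&(p[:,2]>.1)&(p[:,2]<.135)]; print('bar',len(e),e.mean(0).round(4),e[:,2].max(),q)
a=[cv2.resize(cv2.imread('pics/%s.png'%f)[y0:y0+120,x0:x0+120],(400,400),interpolation=cv2.INTER_CUBIC) for f,(x0,y0) in(('side8',(160,135)),('scene8',(225,135)))]
cv2.imwrite('pics/v8.png',np.clip(np.hstack(a)*1.5,0,255).astype(np.uint8))
E
```

```text
relax 21.53 tcp [ 0.5275 -0.1223  0.0383] F [-4.4 -7.3  6.6] w 0.0151 g 12.0
open 22.0 tcp [ 0.5275 -0.12    0.0376] F [-0.7 -0.2  0.3] w 0.0343 g 0.0
above bar 23.79 tcp [ 0.4753 -0.0258  0.1354] F [-0.2  0.5  0.6] w 0.0338 g 0.0
scene8 knob 33 [ 0.5339 -0.1244  0.0871] 0.09776351353205492 [ 0.52770093 -0.12043101  0.084     ]
bar 29 [ 0.4802 -0.0264  0.1154] 0.1215134830824719 [ 0.47747434 -0.0257194   0.112     ]
side8 knob 35 [ 0.5272 -0.1173  0.0882] 0.09734970030848134 [ 0.52770093 -0.12043101  0.084     ]
bar 31 [ 0.4757 -0.0264  0.1161] 0.1216664093330152 [ 0.47747434 -0.0257194   0.112     ]
```

View pics/v8.png

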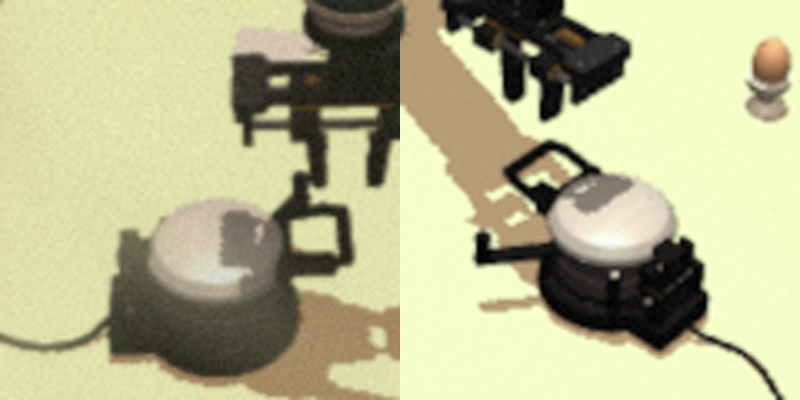

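The view shows everything shut, with the plate home (knob at right (485,250)) and the bar free under the open fingers. I'll pinch, press briefly, then lift the cover.

```bash
python3 - <<'E'
from h import *
b=bar(0)+[-.0012,0,-.001]
print(move_l(b,feed=.08,threshold=6)); st('at')
grip(0,22); st('pinch')
print(move_l(b-[0,0,.005],feed=.03,threshold=10)); st('press'); dwell(.3)
for c in np.linspace(0,.78,11):
    r=move_l(bar(0,c),feed=.05,threshold=25)
    print(round(c,2),r,np.round(get_ft_force(),1),(get_tool_pos()-bar(0,c)).round(4))
    if r: break
dwell(.5); st('held')
snap('scene','scene9'); snap('side','side9')
for f in('scene9','side9'):
    P,_=cloud(f); p=P.reshape(-1,3); k=knob(0); e=p[(np.hypot(p[:,0]-k[0],p[:,1]-k[1])<.03)&(p[:,2]>.074)&(p[:,2]<.13)]; print(f,'knob',len(e),e.mean(0).round(4),e[:,2].max())
    q=W([-96,0,82],*X); e=p[(np.hypot(p[:,0]-q[0],p[:,1]-q[1])<.01)&(p[:,2]>.06)&(p[:,2]<.16)]; print('tongue top',len(e),np.median(e,0).round(4) if len(e) else '')
a=[cv2.resize(cv2.imread('pics/%s.png'%f)[y0:y0+120,x0:x0+120],(400,400),interpolation=cv2.INTER_CUBIC) for f,(x0,y0) in(('side9',(160,135)),('scene9',(225,135)))]
cv2.imwrite('pics/v9.png',np.clip(np.hstack(a)*1.5,0,255).astype(np.uint8))
E
```

```text
False
at 24.99 tcp [ 0.4769 -0.0258  0.0606] F [ 0.6  0.6 -0.7] w 0.0343 g 0.0
pinch 25.45 tcp [ 0.4753 -0.0259  0.0602] F [-5.  -2.4  5.4] w 0.012 g 22.0
True
press 25.66 tcp [ 0.4753 -0.0262  0.0586] F [-0.5 -1.   4.5] w 0.0122 g 22.0
0.0 False [-5.3 -3.2 -2.1] [-0.0025 -0.0004 -0.0014]
0.08 False [-6.6 -4.3 -1.7] [-0.0023 -0.0003 -0.0005]
0.16 False [-7.2 -4.5 -0.7] [-0.0023 -0.0003 -0.0003]
0.23 False [-6.4 -3.4  0.1] [-0.0023 -0.0003 -0.0003]
0.31 False [-7.7 -3.6  0.3] [-0.0024 -0.0002 -0.0002]
0.39 False [-7.  -2.8  3.3] [-0.0025 -0.0002  0.    ]
0.47 False [-9.2 -2.4  3.8] [-0.0027 -0.0001  0.0002]
0.55 False [-9.9 -1.7  4.2] [-0.0028  0.      0.0005]
0.62 False [-11.   -1.8   8.1] [-0.0028  0.0001  0.001 ]
0.7 False [-13.2  -1.2   8.8] [-0.0027  0.0003  0.0016]
0.78 False [-11.2  -1.3   8.7] [-0.0016  0.0005  0.0022]
held 31.12 tcp [ 0.5389 -0.0141  0.1912] F [-10.5  -0.4  10.9] w 0.0118 g 22.0
scene9 knob 34 [ 0.5333 -0.1244  0.0866] 0.09761530331771207
tongue top 15 [ 0.4924 -0.024   0.0798]
side9 knob 38 [ 0.5269 -0.1173  0.0871] 0.09834102103123754
tongue top 26 [ 0.4912 -0.0214  0.0815]
```

View pics/v9.png

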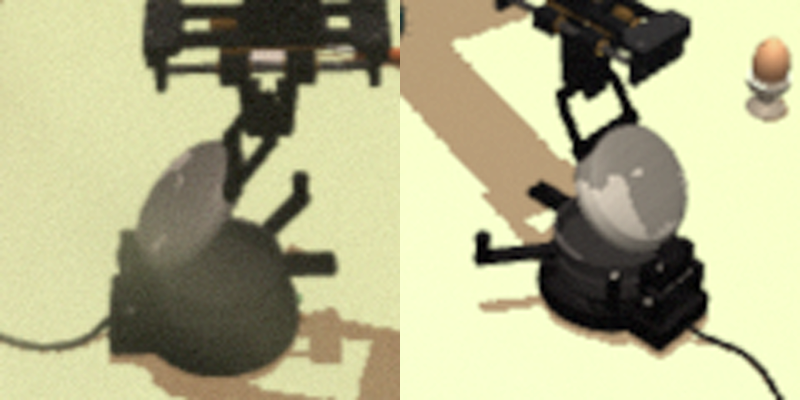

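The view shows the cover held about half open by the bar. The tier is down (tongue top about 0.081 m) and the knob is still home, so I'm handing in.

```bash
python3 -c "
from h import *
st('');print(get_qvel().round(4));print(job_done())"
```

```text
31.23 tcp [ 0.5388 -0.0141  0.1912] F [-10.7  -0.4   8.9] w 0.012 g 22.0
[ 0.001   0.001  -0.002   0.0003 -0.0006 -0.0009]
the job is handed in; nothing more can be done
None
```

I handed the job in at 31 s: the tier and cover were shut, the plate swung home to its stop, and the gripper is now holding the cover about 45° open with the tier down; the hand-in returned no verdict.

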